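# Clear the wax figures, close the mould, put the figures back

## Robot

A 6-joint arm with a two-finger parallel gripper is mounted at the origin on the work surface. World frame = base frame: x ahead of the robot, y to its left, z up, the work surface at z = 0. Lengths are in mm, angles in rad, forces in N, time in s.
With the tool pointing down it reaches from about 250 to 775 mm from the base axis. Payload 8.9 kg.
Tool frame: the origin (TCP) lies midway between the tips of the shut fingers; the grasp point (between the pads) lies 19 mm behind it (arm.hold_point_z is the distance from the TCP to the grasp point, in mm); z points along the fingers, y is the line along which they close (so a half turn about z gives the same grasp; the last joint's range is limited). The gripper opens to 85 mm and grips with 20 to 120 N. Pads are 22 mm wide; open, the fingers measure 114 mm over their backs; the gripper's body (76 mm by 85 mm) begins 54 mm behind the grasp point. The pads swing forward as they close: fully open they stand 13 mm farther back than shut.
Start: joints at [-1.428, 0.291, -0.153, 1.127, 0, 1.431], TCP at [145.996, -504.29, 231.305] pointing down, gripper open.
Joint ranges: [-2.52, 2.52], [-0.91, 1.74], [-1.3, 1.37], [-1.96, 2.02], [-1.52, 1.47], [-3.14, 3.14]. Speed limits (rad/s): [2.22, 2.22, 2.79, 3.14, 3.14, 3.14].

## Interface

Orientations are given as a 3x3 rotation matrix whose columns are the frame's x, y, z axes.
In Python, from bench import telemetry, grab_frame, hand_in, arm gives the robot as it stands.
- The arm moves only by the tool play_rows, never from a script. Its argument "plan" is a list that holds one entry, the list of rows, each a list of 5 numbers: the finger opening in m, from 0 to 0.0854, then the shift along the world's x, y, z in m, then the turn about the world's z in degrees. A call has 1 to 5 rows; each row shifts and turns the commanded pose from where the row before left it; what a row does not reach is not made up. A row lasts 1/8 s, in which the tool goes at most 62.5 mm and 10.7 degrees, less where a joint would pass 70% of its speed; a pose out of reach is approached as far as the arm can. A call with a gripper value outside its range is refused whole. The fingers move at their own pace and stop on an object; "grip_force" is the grip in N (left out, the last holds). Time passes only in rows, so rows that do not move let the fingers close. It gives the time, the measured TCP pose, the force, the opening and the grip force at its end, in the units of the state.
- telemetry.observe(): the state, without advancing time (a new reading comes with each control period).
- grab_frame(name): name is "scene" or "top" or "wrist"; returns a dict with "img" (384x512x3 uint8, red, green, blue), "fx", "fy", "cx", "cy" (pixels), "rvec" (rotation vector, rad) and "tvec" (3), from world to camera coordinates, as OpenCV has them. Camera axes: x right, y down, z forward; pixel columns grow to the right and rows downward; lengths in mm; the calibration is good to about 2 mm. A picture is of the moment at which its call begins. There is no depth.
- hand_in(): hands the job in; it is judged then, once.
The state is a dict: "time_s": time; "joints": joint angles; "qvel": joint speeds; "joint_efforts": joint torques, N m; "tool_pos": TCP position; "ee_rot": TCP orientation; "force": force on the tool from outside, world axes, zero at the start; "wrist_torque": the same for the moment, N m; "grip_width": finger opening in mm; "gripper_force": force on a finger pad.
Only numpy, scipy, OpenCV 4.12 (cv2) and the standard library are available. Lean on these libraries where they do the work, as an engineer would, in place of code of your own. Each camera call takes 0.05 s, during which the arm holds its last target. There are 200 camera calls.

## Task

Three little figures stand close in front of the metal cover plate on the wooden board: first move all three out of the way into the blue side tray, standing upright, while the cover stays where it is. Then, with the figures still in the tray, fetch the cover, turn it so that its two holes line up with the two brass studs of the round mould, and set it down fully home and flat on the mould. Finally stand each figure back upright in the middle of the disc of its own colour on the board, never tipping a figure over, and leave everything released and at rest.

Things in the scene. Friction and masses are not known exactly. Their poses are not given: they have to be found in the camera images.
- figure_red: Dark red wax figure in a long robe with a round head, loose, 0.18 kg, about 128 mm tall. Origin at the centre of its underside, z up. Round foot 46 mm across and 12 mm high; from 45 to 92 mm above the underside the body is a straight upright cylinder 34 mm across, the place to grip it (any yaw); a ball-like head above. At the start it stands on the disc of its own colour.
- figure_white: White plaster figure with a round bare head and a collar, loose, 0.18 kg, about 128 mm tall. Origin at the centre of its underside, z up. Round foot 46 mm across and 12 mm high; from 45 to 92 mm above the underside the body is a straight upright cylinder 34 mm across, the place to grip it (any yaw); a ball-like head above. At the start it stands on the disc of its own colour.
- figure_yellow: Honey-yellow wax owl with two ear tufts, loose, 0.18 kg, about 128 mm tall. Origin at the centre of its underside, z up. Round foot 46 mm across and 12 mm high; from 45 to 92 mm above the underside the body is a straight upright cylinder 34 mm across, the place to grip it (any yaw); a ball-like head above. At the start it stands on the disc of its own colour.
- disc_red: Flat round bright red disc, 60 mm across, 3 mm thick, fixed on the wooden board (board top 18 mm above the table). Origin: centre of its underside; a figure on it has its underside 3 mm higher. At the start the dark red figure stands on it, so that only its rim shows. The three discs lie in an arc beside the cover, in changing order, neighbours about 100 mm apart.
- disc_white: Flat round white disc, 60 mm across, 3 mm thick, fixed on the wooden board (board top 18 mm above the table). Origin: centre of its underside; a figure on it has its underside 3 mm higher. At the start the white figure stands on it, so that only its rim shows. The three discs lie in an arc beside the cover, in changing order, neighbours about 100 mm apart.
- disc_yellow: Flat round bright yellow disc, 60 mm across, 3 mm thick, fixed on the wooden board (board top 18 mm above the table). Origin: centre of its underside; a figure on it has its underside 3 mm higher. At the start the yellow figure stands on it, so that only its rim shows. The three discs lie in an arc beside the cover, in changing order, neighbours about 100 mm apart.
- cover: Loose eight-sided aluminium plate, 128 mm across flats, 8 mm thick, 0.35 kg, flat on the board behind the figures. Origin: centre of its underside, z up. Black bar handle along its x axis over the centre: 56 mm long, 16 mm wide, bar 27 to 41 mm above the underside, on two feet. Two 17 mm through holes on its x axis at x = -45 and +45 mm; half a turn makes no difference.
- mould: Fixed round plaster mould, 140 mm across, flat top 60 mm above the table, dark red patch in its middle. Origin: centre of its underside, z up. Two 9 mm brass studs on its x axis at x = -45 and +45 mm rise 22 mm above the top, the last 7 mm tapered. Seated, the cover's underside lies on the top, 60 mm above this origin; play of hole over stud 4 mm to every side.
- tray: Fixed shallow blue plastic tray, 240 mm (x) by 150 mm (y) outside, walls 5 mm thick and 16 mm high, floor 5 mm thick. Origin at the centre of its underside, z up. Its long sides run along its x axis. It is on one side of the board, the mould on the other; the sides change.
Mind the look-alikes: they are no part of the job. There is more than one size of the figure_red; the job needs the smallest.

How it is judged (in metres and radians):
On the way, in this order (a step that is already met when the one before it is completed fails the run):
1. all three figures stand upright in the tray, the cover still where it was (x of figure_red in the frame of tray between -0.112 and 0.112 m and y of figure_red in the frame of tray between -0.067 and 0.067 m and z of figure_red in the frame of tray between -0.002 and 0.015 m and angle between each of figure_red, figure_white, figure_yellow's own z axis and vertical below 0.2 rad and linear speed of each of figure_red, figure_white, figure_yellow below 0.05 m/s and x of figure_white in the frame of tray between -0.112 and 0.112 m and y of figure_white in the frame of tray between -0.067 and 0.067 m and z of figure_white in the frame of tray between -0.002 and 0.015 m and x of figure_yellow in the frame of tray between -0.112 and 0.112 m and y of figure_yellow in the frame of tray between -0.067 and 0.067 m and z of figure_yellow in the frame of tray between -0.002 and 0.015 m and distance of cover from where it was at the start of the episode below 0.03 m), for 0.2 s.
2. the cover is fully seated over the studs, the figures still standing in the tray (z of cover in the frame of mould between 0.056 and 0.064 m and horizontal distance between cover and mould below 0.008 m and angle between the x axis of cover and the x axis of mould, either way round below 0.2 rad and angle between cover's own z axis and vertical below 0.06 rad and linear speed of cover below 0.02 m/s and x of figure_red in the frame of tray between -0.112 and 0.112 m and y of figure_red in the frame of tray between -0.067 and 0.067 m and z of figure_red in the frame of tray between -0.002 and 0.015 m and angle between each of figure_red, figure_white, figure_yellow's own z axis and vertical below 0.2 rad and linear speed of each of figure_red, figure_white, figure_yellow below 0.05 m/s and x of figure_white in the frame of tray between -0.112 and 0.112 m and y of figure_white in the frame of tray between -0.067 and 0.067 m and z of figure_white in the frame of tray between -0.002 and 0.015 m and x of figure_yellow in the frame of tray between -0.112 and 0.112 m and y of figure_yellow in the frame of tray between -0.067 and 0.067 m and z of figure_yellow in the frame of tray between -0.002 and 0.015 m), for 0.2 s.
At the end, for the whole second after the job is handed in: Each figure stands upright (within 0.15 rad), at rest, on the disc of its own colour, its axis within 15 mm of the disc's centre; the cover lies flat and at rest on the mould's top face over both studs (centre within 8 mm, aligned within 0.2 rad, underside within 4 mm of the top face) (horizontal distance between figure_red and disc_red below 0.015 m and angle between each of figure_red, figure_white, figure_yellow's own z axis and vertical below 0.15 rad and linear speed of each of figure_red, figure_white, figure_yellow, cover below 0.02 m/s and z of figure_red in the frame of disc_red between -0.002 and 0.01 m and horizontal distance between figure_white and disc_white below 0.015 m and z of figure_white in the frame of disc_white between -0.002 and 0.01 m and horizontal distance between figure_yellow and disc_yellow below 0.015 m and z of figure_yellow in the frame of disc_yellow between -0.002 and 0.01 m and z of cover in the frame of mould between 0.056 and 0.064 m and horizontal distance between cover and mould below 0.008 m and angle between the x axis of cover and the x axis of mould, either way round below 0.2 rad and angle between cover's own z axis and vertical below 0.06 rad); the robot touches nothing.
It fails at once if a figure is tipped over (more than 0.7 rad) (angle between any of figure_red, figure_white, figure_yellow's own z axis and vertical above 0.7 rad).
It also fails if it takes over 141 s, if anything falls off the work surface, if the arm or the gripper's body presses on something with over 40 N, if the wrist force passes 120 N, or if a joint passes its speed limit or range.

## Working session

There is one attempt and no reset: what is moved stays moved. The work goes in short steps, Python scripts to look and compute and a tool call to move; the robot and the scene stay as the last step left them, time stands still between calls to the robot, and variables do not carry over. Pictures are saved under pics/ and viewed, at most 14 in all, crops included, and the job is handed in when it is done.

Besides the shell and the picture viewer there is one more tool, called after "Call:" as name([rows], argument=value, ...), one row to a line, values as JSON. play_rows: Moves the arm, as the interface text tells. Its arguments: {"type":"object","properties":{"plan":{"type":"array","items":{"type":"array","items":{"type":"array","items":{"type":"number"}}}},"grip_force":{"type":"number"}},"required":["plan"]}

```bash
ls; mkdir -p pics
cat > h.py <<'E'
import numpy as np, cv2
from bench import telemetry, grab_frame, hand_in, arm
def snap(name,fn=None):
    f=grab_frame(name)
    if fn: cv2.imwrite('pics/'+fn,f['img'][:,:,::-1])
    return f
def cam(f):
    K=np.array([[f['fx'],0,f['cx']],[0,f['fy'],f['cy']],[0,0,1.]])
    R=cv2.Rodrigues(np.array(f['rvec'],float))[0]; t=np.array(f['tvec'],float).reshape(3)
    return K,R,t
def ray(f,u,v):
    K,R,t=cam(f); d=R.T@np.linalg.inv(K)@np.array([u,v,1.]); return -R.T@t,d
def atz(f,u,v,z):
    c,d=ray(f,u,v); return c+d*(z-c[2])/d[2]
def proj(f,P):
    K,R,t=cam(f); p=(K@(R@np.atleast_2d(P).T+t[:,None])).T; return p[:,:2]/p[:,2:]
def tri(*obs):
    A=0;b=0
    for f,u,v in obs:
        c,d=ray(f,u,v); d/=np.linalg.norm(d); M=np.eye(3)-np.outer(d,d); A=A+M; b=b+M@c
    return np.linalg.solve(A,b)
E
python3 - <<'E'
from h import *
import pickle
D={}
for n in ['scene','top','wrist']:
    D[n]=snap(n,n+'0.png'); print(n,ray(D[n],256,192)[0].round(),D[n]['fx'])
pickle.dump(D,open('d0.pkl','wb'))
print(telemetry.observe()); print(arm.hold_point_z)
E
```

```text
pics
scene [999. 250. 731.] 347.3974532455314
top [ 404.  -11. 1058.] 483.91627077931287
wrist [ 212. -485.  374.] 301.54007135042554
{'time_s': 0.15, 'joints': array([-1.42827762e+00,  2.91176868e-01, -1.53892136e-01,  1.12675292e+00,
       -9.11582403e-06,  1.43150580e+00]), 'qvel': array([-0.00028269, -0.00177628,  0.00383487, -0.00078753, -0.00072637,
       -0.00010574]), 'joint_efforts': array([ 1.09752324e-03, -5.37368560e+01,  3.31522357e+01,  1.15109418e-02,
       -2.29564694e-04, -1.49410562e-05]), 'tool_pos': array([ 145.95801734, -503.96229442,  230.87344785]), 'ee_rot': array([[ 9.60553883e-01,  2.78093893e-01, -1.54695532e-04],
       [ 2.78093904e-01, -9.60553357e-01,  1.01390186e-03],
       [ 1.33366602e-04, -1.01692725e-03, -9.99999474e-01]]), 'force': array([0.45415022, 0.09777245, 0.05452078]), 'wrist_torque': array([-0.01213055, -0.03913273,  0.01177357]), 'gripper_force': 0.0, 'grip_width': 85.36848207046339}
18.700000000000003
```

View pics/top0.png

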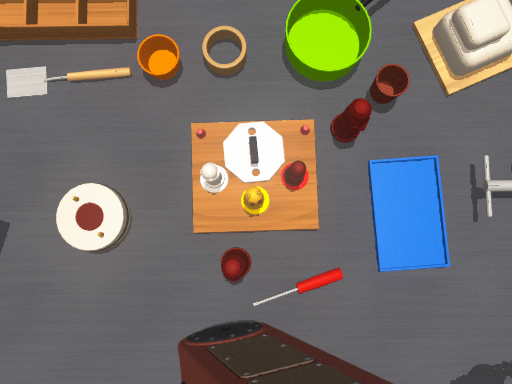

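View pics/scene0.png

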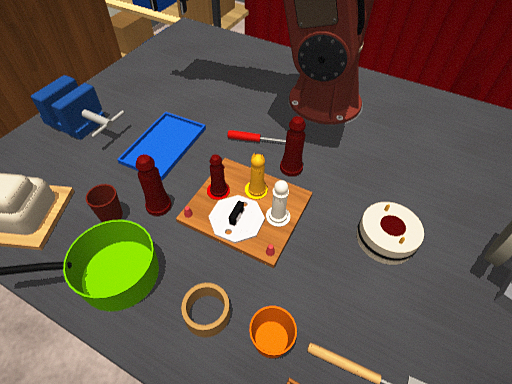

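The dark red candidates in the top view are at (295,176), (352,118) and (235,265). The first stands on the board's red disc and looks the smallest, so it fits the description. I'll confirm that in an enlarged crop.

Run:
```python
from h import *
import pickle
D=pickle.load(open('d0.pkl','rb'))
t=D['top']['img'][112:240,185:325]; s=D['scene']['img'][110:270,130:320]
a=cv2.resize(t,None,fx=3.6,fy=3.6,interpolation=2)[:,:,::-1]; b=cv2.resize(s,None,fx=3.1,fy=3.1,interpolation=2)[:,:,::-1]
h=460
a=cv2.resize(a,(400,int(a.shape[0]*400/a.shape[1])));b=cv2.resize(b,(400,int(b.shape[0]*400/b.shape[1])))
o=np.zeros((420,800,3),np.uint8);o[:a.shape[0],:400]=a;o[:b.shape[0],400:]=b
cv2.imwrite('pics/crop0.png',o); print(a.shape,b.shape)
```

```text
(365, 400, 3) (336, 400, 3)
```

View pics/crop0.png

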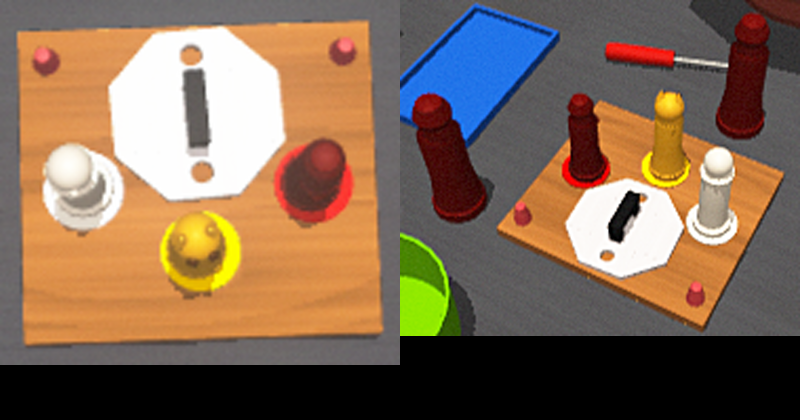

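The crop confirms it: red figure on the red disc on the board, clearly smaller than the two look-alikes off the board. White is left, yellow front, red right.

```bash
cat > m.py <<'E'
from h import *
from scipy.optimize import least_squares
def mask(img,col):
    h,s,v=[x.astype(int) for x in cv2.split(cv2.cvtColor(img,cv2.COLOR_RGB2HSV))]
    return {'red':((h<6)|(h>174))&(s>190)&(v>150),'yellow':(h>24)&(h<34)&(s>150)&(v>150),
     'white':(s<40)&(v>170),'blue':(h>98)&(h<118)&(s>150)&(v>60)}[col].astype(np.uint8)
def boxmask(f,col,b):
    m=np.zeros(f['img'].shape[:2],np.uint8); u0,v0,u1,v1=b; m[v0:v1,u0:u1]=mask(f['img'],col)[v0:v1,u0:u1]
    n,l,st,_=cv2.connectedComponentsWithStats(m); 
    return m
def circ(f,m,z,R):
    c=max(cv2.findContours(m,cv2.RETR_EXTERNAL,cv2.CHAIN_APPROX_NONE)[0],key=len)
    h=cv2.convexHull(c).reshape(-1,2).astype(float)
    p=np.array([atz(f,u,v,z)[:2] for u,v in h])
    r=least_squares(lambda x:np.hypot(*(p-x[:2]).T)-R,np.r_[p.mean(0)],loss='soft_l1')
    return r.x,np.abs(r.fun).mean()
E
python3 - <<'E'
from m import *
import pickle
D=pickle.load(open('d0.pkl','rb')); T,S=D['top'],D['scene']
for col,bt,bs in [('red',(275,155,315,195),(200,175,235,205)),('yellow',(235,178,275,218),(240,175,275,202)),('white',(197,172,230,195),(262,205,295,230))]:
    print(col,circ(T,boxmask(T,col,bt),21,30),circ(S,boxmask(S,col,bs),21,30))
# heads
for col,a,b in [('red',(298,168),(216,160)),('white',(208.5,170),(281,187)),('yellow',(253,194),(258,160))]: print('head',col,tri((T,*a),(S,*b)).round(1))
# tray
for f,b in((T,(360,150,460,280)),(S,(110,105,215,180))):
    c=max(cv2.findContours(boxmask(f,'blue',b),0,1)[0],key=len).reshape(-1,2)
    p=np.array([atz(f,u,v,14)[:2] for u,v in c],np.float32); print('tray',cv2.minAreaRect(p))
# cover
m=boxmask(T,'white',(220,118,290,185)); c=max(cv2.findContours(m,0,1)[0],key=len); print('cover',cv2.boundingRect(c)); M=cv2.moments(cv2.convexHull(c)); print(atz(T,M['m10']/M['m00'],M['m01']/M['m00'],26))
print('holes',atz(T,252,131,26),atz(T,256,172,26))
m=boxmask(S,'white',(205,190,267,245)); c=max(cv2.findContours(m,0,1)[0],key=len); M=cv2.moments(cv2.convexHull(c)); print(atz(S,M['m10']/M['m00'],M['m01']/M['m00'],26))
# mould
for f,b in((T,(50,175,130,260)),(S,(350,195,430,260))):
    print('mould',circ(f,boxmask(f,'white',b),60,70))
for n,a,b in [('s1',(75.5,198.5),(390,212.5)),('s2',(101,234.5),(404,239))]: print(n,tri((T,*a),(S,*b)),atz(T,*a,82),atz(S,*b,82))
x=np.hstack([cv2.resize(T['img'][170:265,45:140],(400,400),interpolation=2),cv2.resize(S['img'][190:265,350:430],(400,400),interpolation=2)])
cv2.imwrite('pics/mould.png',x[:,:,::-1])
E
```

```text
red (array([531.01317987, -99.33425134]), np.float64(0.9694549513908745)) (array([532.40004169, -95.39820005]), np.float64(0.26038139815107425))
yellow (array([479.16931131, -13.79812342]), np.float64(0.14676277172393987)) (array([481.14905818,  -9.82516076]), np.float64(0.9127026293413101))
white (array([527.29642206,  73.82538692]), np.float64(0.42841126531520884)) (array([529.04207849,  78.19593509]), np.float64(0.5477585415777965))
head red [530.4 -96.1 132.3]
head white [529.4  76.1 132.1]
head yellow [481.4  -8.6 132.6]
tray ((447.4503173828125, -344.61822509765625), (241.02330017089844, 154.06690979003906), 3.4848074913024902)
tray ((452.7421875, -337.2919921875), (249.20635986328125, 160.0504150390625), 3.644890785217285)
cover (223, 122, 62, 61)
[582.81807318 -12.26577642  26.        ]
holes [628.20053913  -9.93943203  26.        ] [538.57692907 -17.33040672  26.        ]
[588.90332217  -6.4949035   26.        ]
mould (array([447.33672239, 328.00118933]), np.float64(1.355953279678295))
mould (array([450.12107611, 330.23859406]), np.float64(2.429381825205274))
s1 [479.97690684 317.51942707 139.44043295] [482.36660252 348.33067518  82.        ] [435.11592487 314.32301388  82.        ]
s2 [405.87358056 356.7734579  -37.93806219] [409.20764074 295.76092462  82.        ] [490.58113725 359.01400582  82.        ]
```

View pics/mould.png

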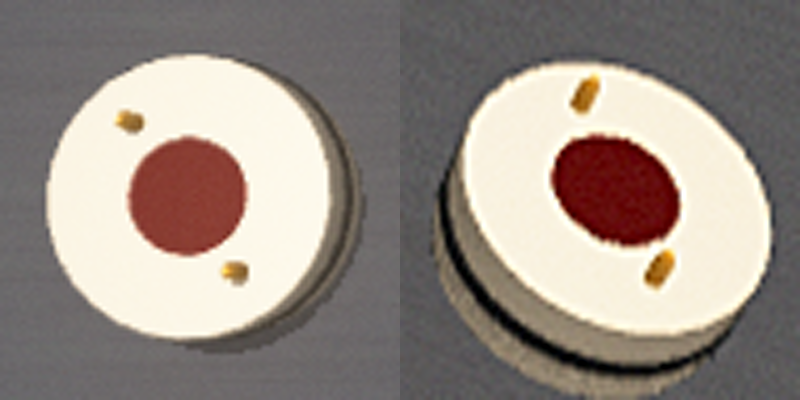

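Mould crop: studs at about (75.5,198.5) and (101,234.5) in the top view. I swapped the pairing in the scene view. I'll check the arm helpers and the fixed pairing.

Call:
play_rows([
  [[0.085,0.04,0.04,0,-5],[0.085,0.04,0.04,0,-5],[0.085,0.04,0.04,0,0],[0.085,0.04,0.04,0,0],[0.085,0.04,0.04,0,0]],
])

```text
time_s: 0.78
tool_pos: [347.0, -302.8, 231.3]
ee_rot: [[0.994, 0.107, 0.0], [0.107, -0.994, -0.0], [0.0, 0.0, -1.0]]
force: [-0.0, -0.3, 0.0]
grip_width: 85.2
gripper_force: 0.0
```

Run:
```python
from h import *
o=telemetry.observe();print(o['time_s'],o['joints'].round(3),o['tool_pos'].round(1),o['ee_rot'].round(3).tolist())
```

```text
0.775 [-0.876  0.168 -0.314  1.088  0.     2.158] [ 347.  -302.8  231.3] [[0.994, 0.107, 0.0], [0.107, -0.994, -0.0], [0.0, 0.0, -1.0]]
```

Call:
play_rows([
  [[0.085,0.034,0.041,0,10.5],[0.085,0.034,0.041,0,10.5],[0.085,0.034,0.041,0,10.5],[0.085,0.034,0.041,0,10.5],[0.085,0.034,0.041,0,10.5]],
])

```text
time_s: 1.4
tool_pos: [516.9, -97.7, 231.2]
ee_rot: [[0.515, 0.857, -0.0], [0.857, -0.515, -0.0], [-0.0, -0.0, -1.0]]
force: [-0.2, -0.7, 0.6]
grip_width: 84.8
gripper_force: 0.0
```

Call:
play_rows([
  [[0.085,0,0,0,10.5],[0.085,0,0,0,10.5],[0.085,0,0,0,10.5],[0.085,0,0,0,10.5],[0.085,0,0,0,10.5]],
])

```text
time_s: 2.02
tool_pos: [515.8, -99.2, 231.0]
ee_rot: [[-0.366, 0.93, -0.001], [0.93, 0.366, 0.0], [0.0, -0.0, -1.0]]
force: [1.0, -0.9, -0.1]
grip_width: 85.0
gripper_force: 0.0
```

Call:
play_rows([
  [[0.085,0,0,0.01,10.5],[0.085,0,0,0.01,10.5],[0.085,0,0,0.01,10.5],[0.085,0,0,0.01,10.5],[0.085,0,0,0.01,10.5]],
])

```text
time_s: 2.65
tool_pos: [515.8, -99.2, 281.4]
ee_rot: [[-0.961, 0.276, -0.001], [0.276, 0.961, 0.0], [0.001, 0.0, -1.0]]
force: [0.3, 0.6, 0.0]
grip_width: 84.9
gripper_force: 0.0
```

Call:
play_rows([
  [[0.085,0,0,0,10],[0.085,0,0,0,6.4],[0.085,0,0,0,0]],
])

```text
time_s: 3.02
tool_pos: [515.9, -99.2, 281.1]
ee_rot: [[-1.0, -0.0, -0.0], [-0.0, 1.0, 0.0], [0.0, 0.0, -1.0]]
force: [0.6, -0.1, 0.5]
grip_width: 84.8
gripper_force: 0.0
```

Run:
```python
from h import *
import pickle
f=snap('wrist','w1.png');pickle.dump(f,open('w1.pkl','wb'))
o=telemetry.observe();print(o['time_s'],o['joints'].round(3),o['tool_pos'].round(1),o['ee_rot'].round(3).tolist(),ray(f,256,192))
```

```text
3.075 [-0.329  0.27  -0.051  1.25   0.    -0.328] [515.9 -99.2 281.1] [[-1.0, 0.002, -0.0], [0.002, 1.0, 0.0], [0.0, 0.0, -1.0]] (array([447.90518445, -98.84753595, 423.8872159 ]), array([ 0.27909426,  0.01772558, -0.96030887]))
```

View pics/w1.png

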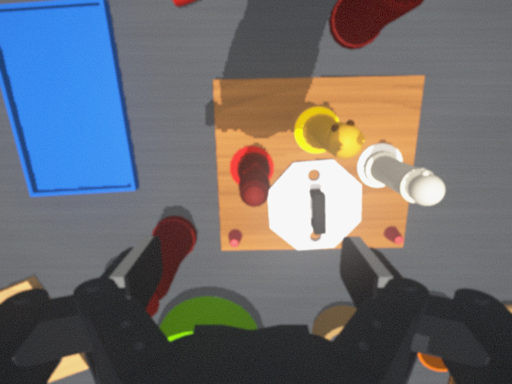

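The wrist view shows the red disc at about (252,168), yellow (318,130), white (381,165), cover (315,204) with holes (314,175) and (316,237), and the tray upper left.

Run:
```python
from m import *
import pickle
D=pickle.load(open('d0.pkl','rb')); T,S=D['top'],D['scene']; W=pickle.load(open('w1.pkl','rb'))
for col,b in [('red',(225,140,280,190)),('yellow',(290,100,345,160)),('white',(352,138,408,175))]:
    print(col,circ(W,boxmask(W,col,b),21,30))
# head centres (wrist/top/scene)
for col,w,a,b in [('red',(254,191),(298,168),(216,160)),('white',(428,190),(208.5,170),(281,187)),('yellow',(348,141),(253,194),(258,160))]: print('head',tri((T,*a),(S,*b),(W,*w)).round(1))
c=max(cv2.findContours(boxmask(W,'blue',(0,0,150,200)),0,1)[0],key=len).reshape(-1,2)
p=np.array([atz(W,u,v,16)[:2] for u,v in c],np.float32); print('tray',cv2.boxPoints(cv2.minAreaRect(p)).round())
m=boxmask(W,'white',(262,152,365,252)); c=max(cv2.findContours(m,0,1)[0],key=len); M=cv2.moments(cv2.convexHull(c)); print('cover',atz(W,M['m10']/M['m00'],M['m01']/M['m00'],26),atz(W,314,175,26),atz(W,316,237,26))
```

```text
red (array([532.49607224, -95.14391072]), np.float64(1.3827342601770833))
yellow (array([481.28197736, -11.33667794]), np.float64(0.6070242777491329))
white (array([526.99164237,  75.80967375]), np.float64(1.4396021121057296))
head [530.9 -95.7 133. ]
head [529.9  76.8 134.2]
head [481.7  -7.5 134.2]
tray [[ 323. -270.]
 [ 333. -426.]
 [ 573. -411.]
 [ 563. -256.]]
cover [581.64057216 -10.47400681  26.        ] [539.67604715 -13.12568668  26.        ] [630.84363533  -5.18866094  26.        ]
```

Call:
play_rows([
  [[0.085,0.016,0.003,-0.04,0],[0.085,0,0,-0.05,0],[0.085,0,0,-0.05,0],[0.085,0,0,-0.04,0],[0.085,0,0,-0.021,0]],
])

```text
time_s: 3.7
tool_pos: [530.6, -95.9, 78.0]
ee_rot: [[-1.0, 0.002, -0.003], [0.002, 1.0, 0.001], [0.003, 0.001, -1.0]]
force: [-0.5, -0.4, 0.1]
grip_width: 85.1
gripper_force: 0.0
```

Call:
play_rows([
  [[0.02,0,0,0,0],[0.02,0,0,0,0],[0.02,0,0,0,0],[0.02,0,0,0,0],[0.02,0,0,0,0]],
], grip_force=40)

```text
time_s: 4.32
tool_pos: [533.0, -96.4, 81.7]
ee_rot: [[-1.0, -0.001, 0.002], [-0.001, 1.0, -0.001], [-0.002, -0.001, -1.0]]
force: [-1.3, 0.5, 6.6]
grip_width: 33.0
gripper_force: 39.7
```

Call:
play_rows([
  [[0.02,0,0,0.02,0],[0.02,0,0,0.03,0],[0.02,-0.003,-0.02,0.02,0],[0.02,-0.005,-0.04,0,0],[0.02,-0.005,-0.05,0,0]],
])

```text
time_s: 4.95
tool_pos: [519.2, -207.0, 151.2]
ee_rot: [[-1.0, -0.002, 0.001], [-0.002, 1.0, -0.001], [-0.001, -0.001, -1.0]]
force: [0.4, -0.5, -1.8]
grip_width: 32.7
gripper_force: 40.1
```

Call:
play_rows([
  [[0.02,0,-0.05,0,0],[0.02,0,-0.05,0,0],[0.02,0,-0.03,-0.02,0],[0.02,0,0,-0.03,0],[0.02,0,0,-0.01,0]],
])

```text
time_s: 5.58
tool_pos: [517.9, -335.8, 88.8]
ee_rot: [[-1.0, 0.0, -0.002], [0.0, 1.0, 0.002], [0.002, 0.002, -1.0]]
force: [-0.8, 0.3, -1.2]
grip_width: 33.1
gripper_force: 40.2
```

Run:
```python
from h import *
snap('scene','s1.png')
o=telemetry.observe();print(o['time_s'],o['tool_pos'].round(1),o['force'],o['grip_width'])
```

```text
5.625 [ 518.  -335.4   88.5] [-0.22224214  0.93547355 -2.81466361] 33.065797184610744
```

View pics/s1.png

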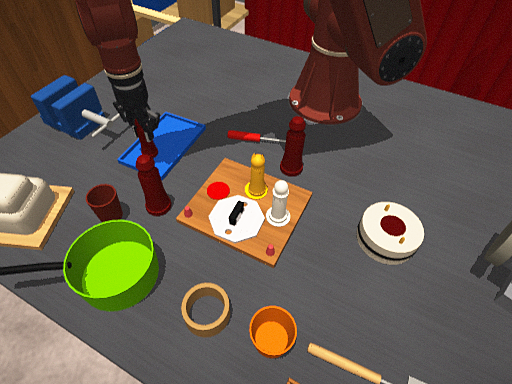

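The red figure is held upright over the tray at about (148,140). The cover is undisturbed and the red disc is clear at (218,190). Lowering it now.

Call:
play_rows([
  [[0.02,0,0,-0.012,0],[0.02,0,0,-0.006,0],[0.02,0,0,-0.003,0],[0.02,0,0,-0.002,0],[0.02,0,0,0,0]],
])

```text
time_s: 6.25
tool_pos: [519.1, -336.3, 67.4]
ee_rot: [[-1.0, -0.001, 0.0], [-0.001, 1.0, -0.0], [-0.0, -0.0, -1.0]]
force: [-0.4, 0.3, -0.8]
grip_width: 32.5
gripper_force: 40.3
```

Call:
play_rows([
  [[0.02,0,0,-0.001,0],[0.02,0,0,-0.001,0],[0.02,0,0,0,0]],
])

```text
time_s: 6.62
tool_pos: [519.2, -336.4, 65.7]
ee_rot: [[-1.0, -0.001, 0.0], [-0.001, 1.0, -0.0], [-0.0, -0.0, -1.0]]
force: [-0.6, 1.0, 2.8]
grip_width: 32.6
gripper_force: 40.6
```

Call:
play_rows([
  [[0.085,0,0,0,0],[0.085,0,0,0,0],[0.085,0,0,0,0],[0.085,0,0,0.05,0],[0.085,0,0,0.06,0]],
])

```text
time_s: 7.25
tool_pos: [518.2, -335.7, 175.5]
ee_rot: [[-1.0, -0.001, -0.002], [-0.001, 1.0, 0.002], [0.002, 0.002, -1.0]]
force: [0.6, -1.4, 0.7]
grip_width: 84.7
gripper_force: 0.0
```

Call:
play_rows([
  [[0.085,-0.008,0.058,0,0],[0.085,-0.008,0.058,0,0],[0.085,-0.008,0.058,0,0],[0.085,-0.008,0.058,0,0],[0.085,-0.006,0.058,0,0]],
])

```text
time_s: 7.88
tool_pos: [480.5, -44.6, 175.5]
ee_rot: [[-1.0, -0.0, 0.001], [-0.0, 1.0, -0.0], [-0.001, -0.0, -1.0]]
force: [-0.3, -0.1, 0.1]
grip_width: 85.5
gripper_force: 0.0
```

Call:
play_rows([
  [[0.085,0,0.035,0,0],[0.085,0,0,-0.03,0],[0.085,0,0,-0.04,0],[0.085,0,0,-0.024,0],[0.085,0,0,0,0]],
])

```text
time_s: 8.5
tool_pos: [479.6, -11.0, 80.1]
ee_rot: [[-1.0, -0.001, -0.003], [-0.001, 1.0, 0.001], [0.003, 0.001, -1.0]]
force: [0.8, 0.1, 0.3]
grip_width: 84.8
gripper_force: 0.0
```

Call:
play_rows([
  [[0.02,0,0,0,0],[0.02,0,0,0,0],[0.02,0,0,0,0],[0.02,0,0,0,0],[0.02,0,0,0.02,0]],
])

```text
time_s: 9.12
tool_pos: [479.9, -11.2, 100.8]
ee_rot: [[-1.0, -0.001, -0.002], [-0.001, 1.0, 0.0], [0.002, 0.0, -1.0]]
force: [0.4, -0.9, -1.4]
grip_width: 32.8
gripper_force: 40.2
```

Call:
play_rows([
  [[0.02,0,0,0.03,0],[0.02,0,-0.02,0.02,0],[0.02,-0.005,-0.04,0,0],[0.02,-0.005,-0.05,0,0],[0.02,-0.005,-0.055,0,0]],
])

```text
time_s: 9.75
tool_pos: [465.7, -177.5, 151.6]
ee_rot: [[-1.0, -0.002, 0.0], [-0.002, 1.0, -0.0], [-0.0, -0.0, -1.0]]
force: [0.3, 0.1, -1.0]
grip_width: 32.9
gripper_force: 40.3
```

Call:
play_rows([
  [[0.02,-0.006,-0.055,0,0],[0.02,-0.005,-0.05,0,0],[0.02,-0.005,-0.04,-0.02,0],[0.02,0,-0.02,-0.03,0],[0.02,0,0,-0.015,0]],
])

```text
time_s: 10.38
tool_pos: [449.1, -342.0, 84.7]
ee_rot: [[-1.0, 0.001, -0.001], [0.001, 1.0, 0.001], [0.001, 0.001, -1.0]]
force: [-0.2, 0.6, -2.0]
grip_width: 33.0
gripper_force: 40.3
```

Call:
play_rows([
  [[0.02,0,0,-0.01,0],[0.02,0,0,-0.006,0],[0.02,0,0,-0.003,0],[0.02,0,0,0,0]],
])

```text
time_s: 10.88
tool_pos: [450.3, -341.1, 67.7]
ee_rot: [[-1.0, -0.001, 0.0], [-0.001, 1.0, -0.0], [-0.0, -0.0, -1.0]]
force: [0.5, -0.3, -1.6]
grip_width: 33.2
gripper_force: 40.3
```

Call:
play_rows([
  [[0.02,0,0,-0.002,0],[0.02,0,0,-0.001,0],[0.02,0,0,0,0]],
])

```text
time_s: 11.25
tool_pos: [450.8, -341.5, 66.1]
ee_rot: [[-1.0, -0.001, 0.002], [-0.001, 1.0, -0.001], [-0.002, -0.001, -1.0]]
force: [-1.9, 4.6, 15.3]
grip_width: 32.7
gripper_force: 41.9
```

Call:
play_rows([
  [[0.085,0,0,0,0],[0.085,0,0,0,0],[0.085,0,0,0,0],[0.085,0,0,0.05,0],[0.085,0,0,0.06,0]],
])

```text
time_s: 11.88
tool_pos: [449.2, -340.6, 174.5]
ee_rot: [[-1.0, -0.001, -0.002], [-0.001, 1.0, 0.002], [0.002, 0.002, -1.0]]
force: [0.4, -1.7, 0.0]
grip_width: 85.0
gripper_force: 0.0
```

Call:
play_rows([
  [[0.085,0.011,0.059,0,0],[0.085,0.011,0.059,0,0],[0.085,0.011,0.059,0,0],[0.085,0.011,0.059,0,0],[0.085,0.011,0.059,0,0]],
])

```text
time_s: 12.5
tool_pos: [505.2, -44.5, 174.4]
ee_rot: [[-1.0, -0.0, 0.0], [-0.0, 1.0, -0.0], [-0.0, -0.0, -1.0]]
force: [0.8, -0.5, 1.1]
grip_width: 85.0
gripper_force: 0.0
```

Call:
play_rows([
  [[0.085,0.011,0.059,0,0],[0.085,0.012,0.063,0,0],[0.085,0,0,-0.03,0],[0.085,0,0,-0.04,0],[0.085,0,0,-0.023,0]],
])

```text
time_s: 13.12
tool_pos: [526.7, 74.4, 79.4]
ee_rot: [[-1.0, -0.001, -0.002], [-0.001, 1.0, -0.0], [0.002, -0.0, -1.0]]
force: [-0.2, 0.1, -0.6]
grip_width: 84.9
gripper_force: 0.0
```

Call:
play_rows([
  [[0.02,0,0,0,0],[0.02,0,0,0,0],[0.02,0,0,0,0],[0.02,0,0,0,0],[0.02,0,0,0.02,0]],
])

```text
time_s: 13.75
tool_pos: [526.8, 74.0, 101.1]
ee_rot: [[-1.0, -0.001, -0.002], [-0.001, 1.0, -0.0], [0.002, -0.0, -1.0]]
force: [0.2, 0.9, -1.7]
grip_width: 33.3
gripper_force: 40.5
```

Call:
play_rows([
  [[0.02,0,0,0.03,0],[0.02,0,-0.02,0.03,0],[0.02,-0.02,-0.046,0,0],[0.02,-0.026,-0.046,0,0],[0.02,-0.026,-0.046,0,0]],
])

```text
time_s: 14.38
tool_pos: [455.0, -85.2, 161.8]
ee_rot: [[-1.0, -0.001, 0.001], [-0.001, 1.0, -0.001], [-0.001, -0.001, -1.0]]
force: [0.1, 0.5, -1.2]
grip_width: 33.3
gripper_force: 40.5
```

Call:
play_rows([
  [[0.02,-0.026,-0.046,0,0],[0.02,-0.026,-0.046,0,0],[0.02,-0.026,-0.046,0,0],[0.02,0,-0.05,0,0],[0.02,0,-0.045,0,0]],
])

```text
time_s: 15.0
tool_pos: [377.2, -318.9, 162.0]
ee_rot: [[-1.0, 0.0, 0.001], [0.0, 1.0, -0.001], [-0.001, -0.001, -1.0]]
force: [0.1, -0.1, -2.2]
grip_width: 32.8
gripper_force: 40.5
```

Call:
play_rows([
  [[0.02,0,-0.029,-0.02,0],[0.02,0,0,-0.03,0],[0.02,0,0,-0.03,0],[0.02,0,0,-0.01,0],[0.02,0,0,0,0]],
])

```text
time_s: 15.62
tool_pos: [377.6, -345.8, 71.5]
ee_rot: [[-1.0, -0.001, -0.0], [-0.001, 1.0, 0.0], [0.0, 0.0, -1.0]]
force: [2.0, 0.1, -1.3]
grip_width: 33.2
gripper_force: 40.6
```

Call:
play_rows([
  [[0.02,0,0,-0.003,0],[0.02,0,0,-0.002,0],[0.02,0,0,-0.001,0],[0.02,0,0,0,0]],
])

```text
time_s: 16.12
tool_pos: [378.2, -346.3, 66.6]
ee_rot: [[-1.0, -0.001, 0.001], [-0.001, 1.0, -0.001], [-0.001, -0.001, -1.0]]
force: [-1.3, 3.0, 10.1]
grip_width: 33.0
gripper_force: 41.7
```

Call:
play_rows([
  [[0.085,0,0,0,0],[0.085,0,0,0,0],[0.085,0,0,0,0],[0.085,0,0,0.05,0],[0.085,0,0,0.06,0]],
])

```text
time_s: 16.75
tool_pos: [377.0, -345.1, 175.7]
ee_rot: [[-1.0, -0.001, -0.002], [-0.001, 1.0, 0.002], [0.002, 0.002, -1.0]]
force: [0.9, -1.4, 0.2]
grip_width: 85.1
gripper_force: 0.0
```

Call:
play_rows([
  [[0.085,0.025,0.05,0.02,0],[0.085,0.025,0.05,0.02,0],[0.085,0.025,0.05,0.02,0],[0.085,0.025,0.05,0.01,0],[0.085,0.025,0.05,0,0]],
])

```text
time_s: 17.38
tool_pos: [503.8, -94.4, 246.3]
ee_rot: [[-1.0, -0.001, 0.002], [-0.001, 1.0, -0.001], [-0.002, -0.001, -1.0]]
force: [0.1, -0.5, -0.7]
grip_width: 84.9
gripper_force: 0.0
```

Call:
play_rows([
  [[0.085,0.025,0.05,0,5],[0.085,0.02,0.036,0,0],[0.085,0,0,0,0],[0.085,0,0,0,0]],
])

```text
time_s: 17.88
tool_pos: [547.4, -10.1, 245.1]
ee_rot: [[-0.996, -0.088, -0.001], [-0.088, 0.996, -0.0], [0.001, -0.0, -1.0]]
force: [-0.7, 0.0, -0.3]
grip_width: 84.9
gripper_force: 0.0
```

Run:
```python
from h import *
import pickle
f=snap('wrist','w2.png');pickle.dump(f,open('w2.pkl','wb'))
o=telemetry.observe();print(o['time_s'],o['tool_pos'].round(1),o['ee_rot'].round(3).tolist())
```

```text
17.925 [547.3 -10.5 245.2] [[-0.996, -0.087, -0.0], [-0.087, 0.996, -0.0], [0.0, -0.0, -1.0]]
```

View pics/w2.png

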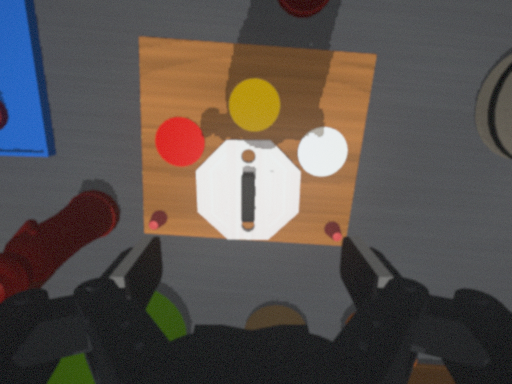

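The wrist view shows all discs clear: red (180,141), yellow (254,104), white (322,151). The cover holes are at (248,156) and (249,226), with the handle upright between them.

Run:
```python
from m import *
import pickle
W=pickle.load(open('w2.pkl','rb'))
def cen(m):
    M=cv2.moments(m,True); return np.array([M['m10'],M['m01']])/M['m00'],M['m00']
hsv=cv2.cvtColor(W['img'],cv2.COLOR_RGB2HSV)
for n,b,lo,hi in [('red',(145,110,212,170),(0,190,150),(5,255,255)),('yellow',(222,72,290,135),(22,200,60),(35,255,255)),('white',(296,122,352,180),(0,0,150),(180,60,255))]:
    m=np.zeros((384,512),np.uint8);u0,v0,u1,v1=b;m[v0:v1,u0:u1]=cv2.inRange(hsv,lo,hi)[v0:v1,u0:u1]
    c=max(cv2.findContours(m,0,1)[0],key=cv2.contourArea); mm=cv2.moments(c); p=(mm['m10']/mm['m00'],mm['m01']/mm['m00']); print(n,p,cv2.contourArea(c),atz(W,*p,21)[:2].round(1),circ(W,m,21,30))
wh=np.zeros((384,512),np.uint8);wh[138:243,194:303]=cv2.inRange(hsv,(0,0,120),(180,60,255))[138:243,194:303]
c=max(cv2.findContours(wh,0,1)[0],key=cv2.contourArea);h=cv2.convexHull(c);mm=cv2.moments(h);p=(mm['m10']/mm['m00'],mm['m01']/mm['m00']);print('cover',p,atz(W,*p,26).round(1))
H=[]
for u,v in((248,156),(249,226)):
    m=np.zeros((384,512),np.uint8);s=np.s_[v-10:v+11,u-12:u+13];m[s]=(hsv[s][:,:,1]>90)*1
    q,a=cen(m);P=atz(W,*q,23);H.append(P);print('hole',q,a,P.round(1))
H=np.array(H);d=H[1]-H[0];print(H.mean(0),np.linalg.norm(d),np.degrees(np.arctan2(d[1],d[0])))
m=np.zeros((384,512),np.uint8);s=np.s_[165:230,235:262];m[s]=(hsv[s][:,:,2]<75)*1;q,a=cen(m);print('handle',q,a,cv2.boundingRect(m),atz(W,*q,57).round(1))
```

```text
red (179.11004784688996, 140.99915564311848) 1776.5 [529.4 -98.2] (array([529.97506289, -97.82956885]), np.float64(0.7677938509714879))
yellow (253.91128139633886, 103.8344827586207) 1957.5 [478.4 -12. ] (array([479.29226679, -11.71225597]), np.float64(0.7240782220979192))
white (322.1391864820137, 151.40458148244923) 1913.5 [526.8  76.1] (array([527.39079487,  76.18716204]), np.float64(0.6265632098617171))
cover (247.72451423494414, 189.43919728048826) [581.4 -10.4  26. ]
hole [248.  155.5] 98.0 [539.4 -13.7  23. ]
hole [247.625  224.6875] 64.0 [629.7  -6.5  23. ]
[584.53235743 -10.09376488  23.        ] 90.54150740080782 4.567651853863598
handle [247.61290323 196.08064516] 62.0 (243, 173, 10, 48) [580.6 -10.3  57. ]
```

Call:
play_rows([
  [[0.085,-0.02,0.05,0.02,7],[0.085,-0.022,0.054,0.014,8],[0.085,-0.022,0.054,0,8],[0.085,-0.022,0.054,0,8],[0.085,-0.022,0.054,0,0]],
])

```text
time_s: 18.55
tool_pos: [439.1, 256.5, 279.6]
ee_rot: [[-0.809, -0.588, 0.001], [-0.588, 0.809, 0.0], [-0.001, -0.0, -1.0]]
force: [0.6, 0.3, -0.4]
grip_width: 85.0
gripper_force: 0.0
```

Call:
play_rows([
  [[0.085,-0.02,0.053,0,0],[0.085,0,0,0,0],[0.085,0,0,0,0],[0.085,0,0,0,0]],
])

```text
time_s: 19.05
tool_pos: [420.4, 307.7, 279.4]
ee_rot: [[-0.81, -0.587, 0.0], [-0.587, 0.81, -0.0], [0.0, -0.0, -1.0]]
force: [0.6, 0.1, -0.0]
grip_width: 85.0
gripper_force: 0.0
```

Run:
```python
from h import *
import pickle
f=snap('wrist','w3.png');pickle.dump(f,open('w3.pkl','wb'))
o=telemetry.observe();print(o['time_s'],o['tool_pos'].round(1),o['ee_rot'].round(3).tolist())
```

```text
19.1 [420.4 307.7 279.4] [[-0.81, -0.586, 0.0], [-0.586, 0.81, -0.0], [0.0, -0.0, -1.0]]
```

View pics/w3.png

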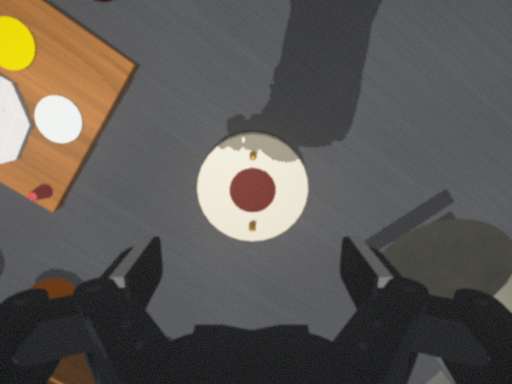

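The mould is nearly centred in the wrist view: studs at (253,155) and (252,226), red patch (252,189).

Run:
```python
from m import *
import pickle
W=pickle.load(open('w3.pkl','rb'));hsv=cv2.cvtColor(W['img'],cv2.COLOR_RGB2HSV)
m=((hsv[:,:,2]>75)&(hsv[:,:,1]<90)).astype(np.uint8); b=np.zeros_like(m);b[128:246,190:315]=((W['img'].max(2)>95))[128:246,190:315]
c=max(cv2.findContours(b,0,1)[0],key=cv2.contourArea);h=cv2.convexHull(c);P=np.array([atz(W,u,v,60)[:2] for u,v in h.reshape(-1,2).astype(float)])
r=least_squares(lambda x:np.hypot(*(P-x[:2]).T)-x[2],np.r_[P.mean(0),70],loss='soft_l1');print('outline',r.x)
dr=((hsv[:,:,0]<6)|(hsv[:,:,0]>174))&(hsv[:,:,1]>140); d=np.zeros_like(m);d[160:218,222:282]=dr[160:218,222:282];M=cv2.moments(d,True);q=(M['m10']/M['m00'],M['m01']/M['m00']);print('patch',q,atz(W,*q,60))
S=[]
for u,v in((253,155),(252,226)):
    s=np.s_[v-9:v+10,u-9:u+10];k=np.zeros_like(m);k[s]=((hsv[s][:,:,1]>80)&(hsv[s][:,:,0]>8)&(hsv[s][:,:,0]<30));n,l,st,ce=cv2.connectedComponentsWithStats(k);i=1+st[1:,4].argmax();print(ce[i],st[i]);S.append(atz(W,*ce[i],71))
S=np.array(S);e=S[1]-S[0];print(S.round(1),S.mean(0),np.linalg.norm(e),np.degrees(np.arctan2(e[1],e[0])))
```

```text
outline [461.66290533 340.03100483 100.24028471]
patch (254.88484848484848, 191.14545454545456) [446.94471295 333.4060515   60.        ]
[252.5952381  155.64285714] [250 152   6   8  42]
[251.81632653 226.36734694] [249 222   6  10  49]
[[411.  303.7  71. ]
 [483.8 355.3  71. ]] [447.42410844 329.53606301  71.        ] 89.27465034747942 35.33002265210902
```

Call:
play_rows([
  [[0.085,0.027,-0.053,0,-8],[0.085,0.027,-0.053,0,-8],[0.085,0.027,-0.053,0,-8],[0.085,0.027,-0.053,0,-7.4],[0.085,0.027,-0.053,-0.02,0]],
])

```text
time_s: 19.73
tool_pos: [556.2, 41.1, 260.5]
ee_rot: [[-0.997, -0.077, 0.003], [-0.077, 0.997, -0.0], [-0.003, -0.0, -1.0]]
force: [1.4, 0.6, -0.4]
grip_width: 85.0
gripper_force: 0.0
```

Call:
play_rows([
  [[0.085,0.028,-0.053,-0.03,0],[0.085,0,0,-0.05,0],[0.085,0,0,-0.05,0],[0.085,0,0,-0.04,0],[0.085,0,0,0,0]],
])

```text
time_s: 20.35
tool_pos: [578.2, -6.0, 89.0]
ee_rot: [[-0.997, -0.079, -0.006], [-0.079, 0.997, 0.001], [0.006, 0.001, -1.0]]
force: [0.0, -0.1, 0.2]
grip_width: 85.4
gripper_force: 0.0
```

Call:
play_rows([
  [[0.085,0,0,-0.02,0],[0.085,0,0,-0.02,0],[0.085,0,0,-0.01,0],[0.085,0,0,0,0],[0.085,0,0,0,0]],
])

```text
time_s: 20.98
tool_pos: [581.5, -5.3, 42.6]
ee_rot: [[-0.997, -0.081, 0.002], [-0.081, 0.997, -0.0], [-0.002, -0.0, -1.0]]
force: [-0.0, 0.5, -0.3]
grip_width: 85.2
gripper_force: 0.0
```

Call:
play_rows([
  [[0.085,0.002,-0.005,-0.009,0],[0.085,0,0,0,0],[0.005,0,0,0,0],[0.005,0,0,0,0],[0.005,0,0,0,0]],
], grip_force=60)

```text
time_s: 21.6
tool_pos: [582.7, -10.0, 32.5]
ee_rot: [[-0.997, -0.081, 0.0], [-0.081, 0.997, 0.0], [-0.0, 0.0, -1.0]]
force: [-0.3, -0.9, -0.6]
grip_width: 31.8
gripper_force: 0.0
```

Call:
play_rows([
  [[0.005,0,0,0,0],[0.005,0,0,0,0]],
])

```text
time_s: 21.85
tool_pos: [582.9, -10.1, 32.7]
ee_rot: [[-0.997, -0.081, 0.0], [-0.081, 0.997, -0.0], [-0.0, -0.0, -1.0]]
force: [-1.1, 0.7, 2.2]
grip_width: 15.2
gripper_force: 59.3
```

Run:
```python
from h import *
o=telemetry.observe();print(o['time_s'],o['tool_pos'].round(1),o['ee_rot'].round(3).tolist(),o['force'].round(1),o['grip_width'])
```

```text
21.85 [582.9 -10.1  32.7] [[-0.997, -0.081, 0.0], [-0.081, 0.997, -0.0], [-0.0, -0.0, -1.0]] [-1.1  0.7  2.2] 15.238468785979235
```

Call:
play_rows([
  [[0.005,0,0,0.015,0],[0.005,0,0,0.03,0],[0.005,0,0,0.03,0],[0.005,0,0,0.02,0],[0.005,0,0,0,0]],
])

```text
time_s: 22.48
tool_pos: [583.7, -10.2, 129.2]
ee_rot: [[-0.997, -0.081, 0.003], [-0.081, 0.997, -0.0], [-0.003, -0.001, -1.0]]
force: [-0.0, 0.1, -3.3]
grip_width: 15.0
gripper_force: 58.9
```

Call:
play_rows([
  [[0.005,-0.015,0.035,0,6],[0.005,-0.018,0.045,0,6],[0.005,-0.018,0.045,0,6],[0.005,-0.018,0.045,0,6],[0.005,-0.018,0.045,0,6.6]],
])

```text
time_s: 23.1
tool_pos: [494.2, 206.0, 126.5]
ee_rot: [[-0.815, -0.58, -0.002], [-0.58, 0.815, -0.0], [0.001, 0.001, -1.0]]
force: [0.8, -0.0, -4.9]
grip_width: 15.0
gripper_force: 59.2
```

Call:
play_rows([
  [[0.005,-0.018,0.045,0,0],[0.005,-0.018,0.044,0,0],[0.005,-0.0135,0.035,0,0],[0.005,0,0,0,0],[0.005,0,0,0,0]],
])

```text
time_s: 23.72
tool_pos: [445.7, 328.4, 126.6]
ee_rot: [[-0.816, -0.577, -0.001], [-0.577, 0.816, -0.001], [0.001, -0.0, -1.0]]
force: [1.0, -0.6, -3.9]
grip_width: 14.9
gripper_force: 59.4
```

Run:
```python
from h import *
import pickle
o=telemetry.observe();p=o['tool_pos'];print(o['time_s'],p.round(1),o['ee_rot'].round(4).tolist(),o['force'].round(1),o['grip_width'],np.degrees(np.arctan2(-o['ee_rot'][1,0],-o['ee_rot'][0,0])))
S=snap('scene');T=snap('top');pickle.dump((S,T),open('held.pkl','wb'))
x=np.hstack([cv2.resize(S['img'][150:290,330:460],(400,430),interpolation=2),cv2.resize(T['img'][165:275,40:142],(400,430),interpolation=2)])
cv2.imwrite('pics/held.png',x[:,:,::-1])
```

```text
23.725 [445.7 328.4 126.6] [[-0.8165, -0.5774, -0.0011], [-0.5774, 0.8165, -0.001], [0.0015, -0.0002, -1.0]] [ 1.  -0.6 -3.9] 14.88689790663272 35.26504377994872
```

View pics/held.png

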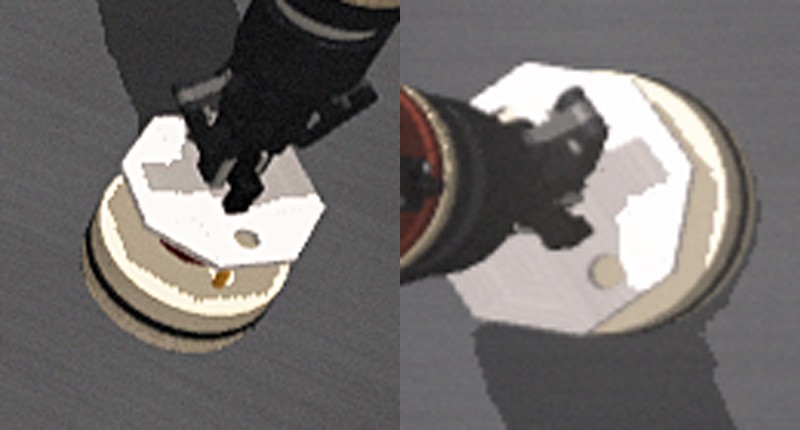

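The cover hangs flat over the mould. One hole is visible at scene (410,228) and top (92.8,234.3). I'll compare its horizontal position with its stud, per camera.

Run:
```python
from m import *
import pickle
S,T=pickle.load(open('held.pkl','rb'))
for n,f,hp,sp in [('scene',S,(410,227.8),(404,239)),('top',T,(92.8,234.3),(101,234.5))]:
    a=atz(f,*hp,118)[:2];b=atz(f,*sp,71)[:2];print(n,'hole',a.round(1),'stud',b.round(1),(b-a).round(1))
```

```text
scene hole [485.  357.7] stud [482.  360.9] [-3.1  3.1]
top hole [409.6 300.3] stud [409.3 299.2] [-0.4 -1. ]
```

Call:
play_rows([
  [[0.005,0.0007,0.0004,-0.02,0],[0.005,0,0,-0.012,0],[0.005,0,0,-0.004,0],[0.005,0,0,-0.003,0],[0.005,0,0,0,0]],
])

```text
time_s: 24.45
tool_pos: [447.0, 329.3, 88.6]
ee_rot: [[-0.817, -0.577, 0.0], [-0.577, 0.817, 0.0], [-0.0, -0.0, -1.0]]
force: [-0.0, 0.1, -3.2]
grip_width: 15.1
gripper_force: 59.4
```

Call:
play_rows([
  [[0.005,0,0,-0.003,0],[0.005,0,0,-0.003,0],[0.005,0,0,0,0]],
])

```text
time_s: 24.82
tool_pos: [446.7, 329.2, 82.2]
ee_rot: [[-0.817, -0.577, -0.0], [-0.577, 0.817, -0.0], [0.0, 0.0, -1.0]]
force: [-0.3, -0.8, -3.1]
grip_width: 14.8
gripper_force: 59.4
```

Call:
play_rows([
  [[0.005,0,0,-0.003,0],[0.005,0,0,-0.002,0],[0.005,0,0,-0.001,0],[0.005,0,0,-0.001,0],[0.005,0,0,0,0]],
])

```text
time_s: 25.45
tool_pos: [446.9, 329.3, 75.4]
ee_rot: [[-0.817, -0.577, -0.0], [-0.577, 0.817, -0.0], [0.0, -0.0, -1.0]]
force: [0.8, -0.8, -3.2]
grip_width: 14.8
gripper_force: 59.4
```

Call:
play_rows([
  [[0.005,0,0,-0.001,0],[0.005,0,0,-0.001,0],[0.005,0,0,0,0]],
])

```text
time_s: 25.82
tool_pos: [447.0, 329.4, 74.6]
ee_rot: [[-0.817, -0.577, 0.001], [-0.577, 0.817, 0.0], [-0.001, -0.0, -1.0]]
force: [-4.0, -2.5, 10.0]
grip_width: 15.1
gripper_force: 61.5
```

Call:
play_rows([
  [[0.085,0,0,0,0],[0.085,0,0,0,0],[0.085,0,0,0,0],[0.085,0,0,0.05,0],[0.085,0,0,0.06,0]],
])

```text
time_s: 26.45
tool_pos: [446.1, 328.8, 183.8]
ee_rot: [[-0.817, -0.577, -0.002], [-0.577, 0.817, -0.001], [0.003, 0.0, -1.0]]
force: [1.7, 1.1, 0.4]
grip_width: 84.9
gripper_force: 0.0
```

Call:
play_rows([
  [[0.085,0,-0.04,0.04,-7],[0.085,0,-0.06,0.01,-7],[0.085,0,-0.06,0,-7],[0.085,0,-0.06,0,-7],[0.085,0,-0.06,0,-7.3]],
])

```text
time_s: 27.08
tool_pos: [446.8, 47.5, 233.6]
ee_rot: [[-1.0, 0.005, 0.001], [0.005, 1.0, -0.0], [-0.001, -0.0, -1.0]]
force: [1.0, -0.6, -0.1]
grip_width: 84.8
gripper_force: 0.0
```

Call:
play_rows([
  [[0.085,0,-0.06,0,0],[0.085,0,-0.06,0,0],[0.085,-0.01,-0.06,0,0],[0.085,-0.02,-0.055,0,0],[0.085,-0.02,-0.055,0,0]],
])

```text
time_s: 27.7
tool_pos: [396.1, -242.6, 233.5]
ee_rot: [[-1.0, 0.001, 0.0], [0.001, 1.0, -0.0], [-0.0, -0.0, -1.0]]
force: [0.5, 0.3, 0.4]
grip_width: 84.7
gripper_force: 0.0
```

Run:
```python
from h import *
import pickle
o=telemetry.observe();print(o['time_s'],o['tool_pos'].round(1),o['ee_rot'].round(3).tolist())
S=snap('scene');T=snap('top')
x=np.hstack([cv2.resize(S['img'][190:270,350:430],(400,400),interpolation=2),cv2.resize(T['img'][170:265,45:140],(400,400),interpolation=2)])
cv2.imwrite('pics/seat.png',x[:,:,::-1])
```

```text
27.7 [ 396.1 -242.6  233.5] [[-1.0, 0.001, 0.0], [0.001, 1.0, -0.0], [-0.0, -0.0, -1.0]]
```

View pics/seat.png

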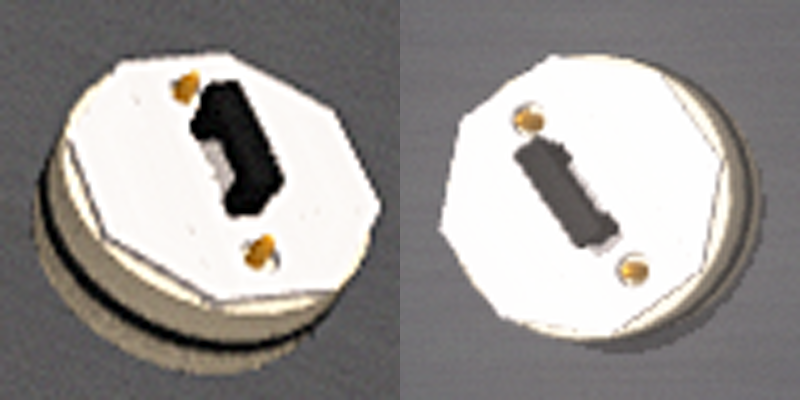

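The cover is seated, with both studs through the holes and the plate flat. Next I bring back the figures, white first.

Call:
play_rows([
  [[0.085,-0.009,-0.052,0,0],[0.085,-0.009,-0.052,-0.02,0],[0.085,0,0,-0.05,0],[0.085,0,0,-0.05,0],[0.085,0,0,-0.03,0]],
])

```text
time_s: 28.42
tool_pos: [378.2, -343.5, 81.1]
ee_rot: [[-1.0, 0.001, -0.002], [0.001, 1.0, 0.002], [0.002, 0.002, -1.0]]
force: [-0.1, 0.9, -0.8]
grip_width: 84.8
gripper_force: 0.0
```

Call:
play_rows([
  [[0.085,0,0,-0.016,0],[0.085,0,0,0,0]],
])

```text
time_s: 28.68
tool_pos: [378.4, -343.6, 66.4]
ee_rot: [[-1.0, 0.001, -0.002], [0.001, 1.0, 0.002], [0.002, 0.002, -1.0]]
force: [-0.1, -0.5, -0.1]
grip_width: 85.0
gripper_force: 0.0
```

Call:
play_rows([
  [[0.085,0,-0.0025,0,0],[0.02,0,0,0,0],[0.02,0,0,0,0],[0.02,0,0,0,0],[0.02,0,0,0,0]],
], grip_force=40)

```text
time_s: 29.3
tool_pos: [379.1, -347.2, 67.8]
ee_rot: [[-1.0, 0.001, 0.0], [0.001, 1.0, -0.0], [-0.0, -0.0, -1.0]]
force: [0.3, 1.2, 5.4]
grip_width: 33.0
gripper_force: 41.3
```

Call:
play_rows([
  [[0.02,0,0,0,0],[0.02,0,0,0.02,0],[0.02,0,0,0.04,0],[0.02,0,0,0.04,0],[0.02,0,0.03,0,0]],
])

```text
time_s: 29.92
tool_pos: [380.4, -319.8, 170.2]
ee_rot: [[-1.0, 0.003, 0.004], [0.003, 1.0, -0.005], [-0.004, -0.005, -1.0]]
force: [-0.0, 1.0, -0.7]
grip_width: 33.2
gripper_force: 40.7
```

Call:
play_rows([
  [[0.02,0,0.05,0,0],[0.02,0,0.05,0,0],[0.02,0.025,0.05,0,0],[0.02,0.025,0.05,0,0],[0.02,0.025,0.05,0,0]],
])

```text
time_s: 30.55
tool_pos: [454.4, -65.6, 167.5]
ee_rot: [[-1.0, 0.001, 0.0], [0.001, 1.0, -0.0], [-0.0, -0.0, -1.0]]
force: [1.2, -0.2, -1.8]
grip_width: 33.1
gripper_force: 40.7
```

Call:
play_rows([
  [[0.02,0.025,0.05,0,0],[0.02,0.025,0.05,0,0],[0.02,0.024,0.041,0,0],[0.02,0,0,-0.02,0],[0.02,0,0,-0.03,0]],
])

```text
time_s: 31.18
tool_pos: [528.6, 74.5, 117.1]
ee_rot: [[-1.0, -0.001, 0.001], [-0.001, 1.0, -0.0], [-0.001, -0.0, -1.0]]
force: [-1.2, -1.6, -1.9]
grip_width: 33.0
gripper_force: 40.7
```

Call:
play_rows([
  [[0.02,0,0,-0.02,0],[0.02,0,0,-0.008,0],[0.02,0,0,-0.003,0],[0.02,0,0,-0.002,0],[0.02,0,0,0,0]],
])

```text
time_s: 31.8
tool_pos: [528.3, 73.8, 84.9]
ee_rot: [[-1.0, 0.001, 0.001], [0.001, 1.0, -0.0], [-0.001, -0.0, -1.0]]
force: [0.5, 0.2, -1.9]
grip_width: 32.8
gripper_force: 40.7
```

Call:
play_rows([
  [[0.02,-0.001,0.001,-0.002,0],[0.02,0,0,-0.001,0],[0.02,0,0,0,0]],
])

```text
time_s: 32.17
tool_pos: [528.4, 75.0, 83.4]
ee_rot: [[-1.0, 0.001, 0.004], [0.001, 1.0, 0.0], [-0.004, 0.0, -1.0]]
force: [-2.4, 2.3, 15.0]
grip_width: 33.3
gripper_force: 40.5
```

Call:
play_rows([
  [[0.085,0,0,0,0],[0.085,0,0,0,0],[0.085,0,0,0,0],[0.085,0,0,0.05,0],[0.085,0,0,0.05,0]],
])

```text
time_s: 32.8
tool_pos: [526.3, 74.8, 182.1]
ee_rot: [[-1.0, 0.001, -0.002], [0.001, 1.0, 0.0], [0.002, 0.0, -1.0]]
force: [1.5, 0.0, -0.1]
grip_width: 84.7
gripper_force: 0.0
```

Call:
play_rows([
  [[0.085,-0.011,-0.059,0,0],[0.085,-0.011,-0.059,0,0],[0.085,-0.011,-0.059,0,0],[0.085,-0.011,-0.059,0,0],[0.085,-0.011,-0.059,0,0]],
])

```text
time_s: 33.42
tool_pos: [471.3, -222.1, 181.4]
ee_rot: [[-1.0, 0.001, 0.0], [0.001, 1.0, -0.0], [-0.0, -0.0, -1.0]]
force: [0.3, -0.2, 0.3]
grip_width: 85.4
gripper_force: 0.0
```

Call:
play_rows([
  [[0.085,-0.011,-0.059,0,0],[0.085,-0.011,-0.059,0,0],[0.085,0,0,0,0],[0.085,0,0,0,0]],
])

```text
time_s: 33.92
tool_pos: [449.5, -337.9, 181.0]
ee_rot: [[-1.0, 0.002, -0.001], [0.002, 1.0, 0.001], [0.001, 0.001, -1.0]]
force: [-0.1, 0.4, -0.1]
grip_width: 84.8
gripper_force: 0.0
```

Call:
play_rows([
  [[0.085,0.001,-0.0035,-0.03,0],[0.085,0,0,-0.04,0],[0.085,0,0,-0.03,0],[0.085,0,0,-0.0145,0],[0.085,0,0,0,0]],
])

```text
time_s: 34.55
tool_pos: [450.9, -340.5, 66.6]
ee_rot: [[-1.0, -0.0, -0.001], [-0.0, 1.0, 0.001], [0.001, 0.001, -1.0]]
force: [-0.8, -0.8, -0.2]
grip_width: 85.0
gripper_force: 0.0
```

Call:
play_rows([
  [[0.02,0,0,0,0],[0.02,0,0,0,0],[0.02,0,0,0,0],[0.02,0,0,0,0],[0.02,0,0,0,0]],
])

```text
time_s: 35.17
tool_pos: [451.3, -341.8, 67.8]
ee_rot: [[-1.0, 0.001, 0.001], [0.001, 1.0, -0.0], [-0.001, -0.0, -1.0]]
force: [0.1, 2.2, 6.9]
grip_width: 32.8
gripper_force: 39.2
```

Call:
play_rows([
  [[0.02,0,0,0.02,0],[0.02,0,0,0.04,0],[0.02,0,0,0.03,0],[0.02,0,0.03,0,0],[0.02,0.005,0.05,0,0]],
])

```text
time_s: 35.8
tool_pos: [455.9, -262.1, 157.4]
ee_rot: [[-1.0, 0.003, 0.001], [0.003, 1.0, -0.001], [-0.001, -0.001, -1.0]]
force: [1.2, 0.3, -2.3]
grip_width: 32.9
gripper_force: 40.3
```

Call:
play_rows([
  [[0.02,0.005,0.055,0,0],[0.02,0.005,0.055,0,0],[0.02,0.005,0.055,0,0],[0.02,0.005,0.05,0,0],[0.02,0.005,0.035,0,0]],
])

```text
time_s: 36.42
tool_pos: [480.6, -9.7, 157.1]
ee_rot: [[-1.0, -0.0, 0.0], [-0.0, 1.0, 0.0], [-0.0, 0.0, -1.0]]
force: [1.4, -0.3, -1.6]
grip_width: 32.7
gripper_force: 40.4
```

Call:
play_rows([
  [[0.02,0,0,-0.02,0],[0.02,0,0,-0.03,0],[0.02,0,0,-0.01,0],[0.02,0,0,0,0]],
])

```text
time_s: 36.92
tool_pos: [480.6, -11.8, 96.8]
ee_rot: [[-1.0, 0.001, -0.001], [0.001, 1.0, 0.0], [0.001, 0.0, -1.0]]
force: [0.9, 0.4, -0.8]
grip_width: 32.6
gripper_force: 40.4
```

Call:
play_rows([
  [[0.02,0,0,-0.008,0],[0.02,0,0,-0.003,0],[0.02,0,0,-0.002,0],[0.02,0,0,-0.001,0],[0.02,0,0,0,0]],
])

```text
time_s: 37.55
tool_pos: [481.4, -11.7, 83.7]
ee_rot: [[-1.0, 0.001, 0.001], [0.001, 1.0, -0.0], [-0.001, -0.0, -1.0]]
force: [-2.1, 1.8, 6.6]
grip_width: 32.7
gripper_force: 41.0
```

Call:
play_rows([
  [[0.085,0,0,0,0],[0.085,0,0,0,0],[0.085,0,0,0,0],[0.085,0,0,0.05,0],[0.085,0,0,0.05,0]],
])

```text
time_s: 38.17
tool_pos: [480.4, -11.6, 183.8]
ee_rot: [[-1.0, 0.001, -0.001], [0.001, 1.0, 0.0], [0.001, 0.0, -1.0]]
force: [0.8, -1.0, -0.5]
grip_width: 85.0
gripper_force: 0.0
```

Call:
play_rows([
  [[0.085,0.007,-0.058,0,0],[0.085,0.007,-0.058,0,0],[0.085,0.007,-0.058,0,0],[0.085,0.007,-0.058,0,0],[0.085,0.007,-0.058,0,0]],
])

```text
time_s: 38.8
tool_pos: [515.9, -303.7, 182.9]
ee_rot: [[-1.0, 0.001, 0.0], [0.001, 1.0, 0.0], [-0.0, 0.0, -1.0]]
force: [2.2, 0.5, -0.6]
grip_width: 85.2
gripper_force: 0.0
```

Call:
play_rows([
  [[0.085,0.003,-0.035,0,0],[0.085,0,0,0,0],[0.085,0,0,0,0]],
])

```text
time_s: 39.17
tool_pos: [518.6, -336.1, 182.6]
ee_rot: [[-1.0, 0.001, -0.001], [0.001, 1.0, 0.001], [0.001, 0.001, -1.0]]
force: [0.3, -0.2, -0.4]
grip_width: 85.1
gripper_force: 0.0
```

Call:
play_rows([
  [[0.085,0,0,-0.03,0],[0.085,0,0,-0.04,0],[0.085,0,0,-0.03,0],[0.085,0,0,-0.016,0],[0.085,0,0,0,0]],
])

```text
time_s: 39.8
tool_pos: [518.6, -335.6, 66.5]
ee_rot: [[-1.0, 0.0, -0.001], [0.0, 1.0, 0.001], [0.001, 0.001, -1.0]]
force: [-0.0, 0.2, 0.2]
grip_width: 85.2
gripper_force: 0.0
```

Call:
play_rows([
  [[0.02,0,0,0,0],[0.02,0,0,0,0],[0.02,0,0,0,0],[0.02,0,0,0,0],[0.02,0,0,0,0]],
])

```text
time_s: 40.42
tool_pos: [519.4, -336.8, 67.8]
ee_rot: [[-1.0, 0.001, 0.001], [0.001, 1.0, -0.0], [-0.001, -0.0, -1.0]]
force: [-0.6, 2.2, 5.4]
grip_width: 33.0
gripper_force: 39.4
```

Call:
play_rows([
  [[0.02,0,0,0.02,0],[0.02,0,0,0.04,0],[0.02,0,0,0.03,0],[0.02,0.003,0.03,0,0],[0.02,0.004,0.05,0,0]],
])

```text
time_s: 41.05
tool_pos: [526.1, -257.2, 157.3]
ee_rot: [[-1.0, 0.003, 0.001], [0.003, 1.0, -0.001], [-0.001, -0.001, -1.0]]
force: [1.0, 1.1, -1.6]
grip_width: 32.4
gripper_force: 40.2
```

Call:
play_rows([
  [[0.02,0.003,0.055,0,0],[0.02,0.002,0.055,0,0],[0.02,0.001,0.05,0,0],[0.02,0,0,-0.02,0],[0.02,0,0,-0.03,0]],
])

```text
time_s: 41.68
tool_pos: [532.8, -96.2, 107.3]
ee_rot: [[-1.0, -0.001, 0.002], [-0.001, 1.0, -0.001], [-0.002, -0.001, -1.0]]
force: [1.1, -0.2, -1.8]
grip_width: 32.7
gripper_force: 40.3
```

Call:
play_rows([
  [[0.02,0,0,-0.01,0],[0.02,0,0,0,0],[0.02,0,0,0,0]],
])

```text
time_s: 42.05
tool_pos: [532.5, -97.1, 97.9]
ee_rot: [[-1.0, 0.001, 0.001], [0.001, 1.0, -0.0], [-0.001, -0.0, -1.0]]
force: [-0.1, 0.2, -0.3]
grip_width: 32.8
gripper_force: 40.3
```

Call:
play_rows([
  [[0.02,0,0,-0.009,0],[0.02,0,0,-0.003,0],[0.02,0,0,-0.002,0],[0.02,0,0,-0.001,0],[0.02,0,0,0,0]],
])

```text
time_s: 42.68
tool_pos: [532.3, -96.6, 83.8]
ee_rot: [[-1.0, 0.001, 0.002], [0.001, 1.0, -0.0], [-0.002, -0.0, -1.0]]
force: [-6.8, 2.9, 21.7]
grip_width: 32.7
gripper_force: 42.3
```

Call:
play_rows([
  [[0.085,0,0,0,0],[0.085,0,0,0,0],[0.085,0,0,0,0],[0.085,0,0,0.05,0],[0.085,0,0,0.06,0]],
])

```text
time_s: 43.3
tool_pos: [530.9, -96.4, 192.1]
ee_rot: [[-1.0, 0.001, -0.003], [0.001, 1.0, 0.001], [0.003, 0.001, -1.0]]
force: [0.7, -0.1, 0.1]
grip_width: 84.9
gripper_force: 0.0
```

Call:
play_rows([
  [[0.085,-0.02,-0.05,0.02,0],[0.085,-0.02,-0.05,0.02,0],[0.085,-0.02,-0.05,0.02,0],[0.085,-0.02,-0.05,0,0],[0.085,0,0,0,0]],
])

```text
time_s: 43.92
tool_pos: [450.6, -299.9, 251.8]
ee_rot: [[-1.0, 0.006, -0.0], [0.006, 1.0, -0.001], [0.0, -0.001, -1.0]]
force: [-0.2, -0.9, -0.4]
grip_width: 84.9
gripper_force: 0.0
```

Run:
```python
from h import *
S=snap('scene');T=snap('top')
x=np.hstack([cv2.resize(T['img'][112:240,185:325],(400,366),interpolation=2),cv2.resize(S['img'][130:270,150:310],(400,366),interpolation=2)])
cv2.imwrite('pics/fin.png',x[:,:,::-1])
```

```text
(no output)
```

View pics/fin.png

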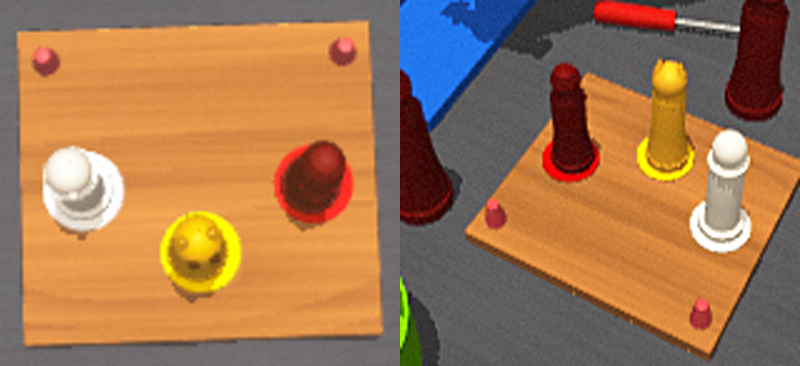

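All three figures stand upright in the middle of their own discs, matching the start picture, and the arm is clear. Handing in.

```bash
python3 -c "
from bench import hand_in; print(hand_in())"
```

```text
the job is handed in; nothing more can be done
None
```

I handed the job in at about 44 s of the 141 s allowed. In the last pictures the cover is seated flat over both studs, each figure stands upright in the middle of its own disc, and the arm is clear; no verdict came back.

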